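# Draw the coupler pallet tight with the cam lock

## Task

Lock the coupler pallet into its bench dock. The cam lock has been left part-turned and shut: push its handle clockwise as far as it goes so that the slot's mouth faces the stud, push the pallet along its rails until the stud sits at the bottom of the mouth, then turn the handle counter-clockwise until the curved slot has drawn the pallet firmly against the two rubber feet. Feel for it: stop once the handle has gone clearly stiff and do not force it on to the end of its travel; then let go, and leave the mug, the bronze figure and the oil bottle where they stand.

Things in the scene. Friction and masses are not known exactly. Their poses are not given: they have to be found in the camera images.
- dock: steel dock fixed to the bench: dark base plate 290 x 118 mm, 6 mm thick, from x = -235 to +55 mm. Origin: on the cam's upright axis, at bench height. Its x axis is the way the pallet slides in, towards the cam (roughly the robot's left); z up. Rails (tops 22 mm up) at y = +-52 mm, x = -230 to -100 mm, guide the pallet with about 1 mm play; two small blocks guide its tongue near x = -55 mm
- feet_zone (a point): point on the dock's middle line, 73 mm before the cam's axis, 22 mm up. Two grey brackets (tops 32 mm up) at y = +-34 mm carry sprung black rubber feet that face the pallet. Their setting differs each time: the faces stand 68 to 76 mm before the cam's axis. This point does NOT show it; feel for it. The feet give about 1 mm per 40 N
- cam (a joint): cam angle (rad), counter-clockwise from above positive: 0 = fully open (firm stop, mouth faces the stud), 2.35 = other end. Stays where left. Starts at 0.7 to 1.3, shut. Grey snail cam, 100 mm across, 17 to 31 mm up. Turned from 0 with the stud in, it hooks the stud at 0.2 to 0.5, then draws it 6.5 mm per rad; the pallet meets the feet anywhere from 0.6 to 1.8, tight 0.15 to 0.4 rad later
- handle (a point): on the cam's upright black handle, 62 mm up: round post 16 to 18 mm thick, free from 40 to 87 mm above the bench, on an arm 85 mm from the cam's axis. In the dock's frame it stands at angle (cam - 1.6) rad from the x axis. Pushed sideways it turns freely with about 3 N; once the pallet meets the feet the push climbs steadily: 9 to 15 N is tight, over 18 N is forcing it
- pallet: loose pallet, about 0.4 kg: aluminium plate 90 mm long (x) x 91 mm wide x 26 mm high with two black cradles holding a brass-coloured air coupler (top about 70 mm above the bench); at its front a flat steel tongue 24 mm wide. Origin: middle of the plate's underside, 6 mm above the bench. Its x axis points to the cam, as the dock's. It starts between the rails, clear of the cam
- stud (a point): middle of the head of the upright steel stud on the pallet's tongue, 90 mm ahead of the pallet's origin, 37 mm above the bench: shank 11 mm thick, runs in the cam's 13.5 mm wide curved slot; head 18 mm wide, above the cam. At the bottom of the open mouth it lies about 33 mm before the cam's axis
- push_face (a point): middle of the pallet's upright back face (the one away from the cam; 91 mm wide, 6 to 32 mm above the bench), 45 mm behind the pallet's origin, 19 mm above the bench. Push it along the dock's x axis, 25 to 60 mm, until it stops. Sliding takes up to 4 N
- mug_1: green mug, 96 mm high, on the bench near the robot at its right; leave alone. Origin under its middle
- casting: brown bronze figure, 197 mm high, standing on the bench at the robot's right; leave alone. Origin under its middle
- oil_bottle: white oil bottle with a red spout, 146 mm high, standing on the bench at the robot's left; leave alone. Origin under its middle

How it is judged:
At the end, for the whole second after the job is handed in: the pallet is at rest, its stud drawn inside the cam's slot (15 to 33.5 mm before the cam's axis), and it stays pulled tight: the dock with its cam bears on it with 12 to 150 N (contact force between pallet and dock between 12 and 150 N and x of stud in the frame of dock between -0.0335 and -0.015 m and linear speed of pallet below 0.01 m/s); the robot touches nothing.
It fails at once if the cam is forced: it bears on the pallet with over 170 N (contact force between pallet and dock above 170 N).
It fails at once if the mug is shifted over 30 mm (distance of mug_1 from where it was at the start of the episode above 0.03 m).
It fails at once if the bronze figure is shifted over 30 mm (distance of casting from where it was at the start of the episode above 0.03 m).
It fails at once if the oil bottle is shifted over 30 mm (distance of oil_bottle from where it was at the start of the episode above 0.03 m).
It also fails if it takes over 72 s, if anything falls off the work surface, if the arm or the gripper's body presses on something with over 40 N, if the wrist force passes 120 N, or if a joint passes its speed limit or range.

## Robot

A 6-joint arm with a two-finger parallel gripper is mounted at the origin on a cart in front of the work surface, level with it; the furniture and walls round the work are solid. World frame = base frame: x ahead of the robot, y to its left, z up, the work surface at z = 0. Lengths are in m, angles in rad, forces in N, time in s.
With the tool pointing down it reaches from about 0.25 to 0.85 m from the base axis. Payload 12.5 kg.
Tool frame: the origin (TCP) lies at the very end of the fingers, on their centre line; the grasp point (between the pads) lies 19 mm behind it; z points along the fingers, x is the direction in which the jaws open and shut, and the axes are right-handed (so a half turn about z gives the same grasp; the last joint's range is limited). The gripper opens to 93 mm and grips with 3 to 60 N. Pads are 15 mm wide; open, the fingers measure 128 mm over their backs; the gripper's body (75 mm by 188 mm) begins 65 mm behind the grasp point.
Start: joints at [1.216, 0.351, 1.652, -0, 1.139, -0.085], TCP at [0.147, 0.53, 0.219] pointing down, gripper open.
Joint ranges: [-2.75, 2.75], [-0.79, 2.1], [0.01, 2.65], [-1.57, 4.71], [0.07, 3.14], [-2.87, 2.87]. Speed limits (rad/s): [2.22, 2.22, 2.79, 3.14, 3.14, 3.14].

## Interface

Orientations are given as [roll, pitch, yaw] about the fixed x, y, z axes, in that order (R = Rz(yaw) Ry(pitch) Rx(roll)).
In Python, from rig import ctrl gives the robot as it stands.
- The arm moves only by the tool carry_out, never from a script. Its argument "plan" is one flat list of numbers, 7 for each row, row after row: the shift along the world's x, y, z in mm, then the turn, a rotation vector about the world's x, y, z in degrees, then the closure in counts, from 0 (fully open) to 255 (shut). In form: [dx, dy, dz, ax, ay, az, fingers, dx, dy, dz, ax, ay, az, fingers, ...]. A call has 1 to 20 rows; each row is the pose to reach, as a shift and turn from the pose commanded when the call began; what a row does not reach only later rows make up. A row lasts 1/12 s, in which the tool goes at most 41.7 mm and 7.16 degrees, less where a joint would pass 70% of its speed; a pose out of reach is approached as far as the arm can. A call with a gripper value outside its range is refused whole. The fingers move at their own pace and stop on an object; "force" is the grip in N (left out, the last holds). Time passes only in rows, so rows that repeat a pose let the fingers close. It gives the time, the measured TCP pose, the force and the opening at its end, in the units of the state.
- ctrl.read_state(): the state, without advancing time (a new reading comes with each control period).
- ctrl.get_image(name): name is "scene" or "top"; returns (picture, depth): 480x640x3 uint8, blue, green, red; 480x640 float32, m along the optical axis (not along the pixel's ray), 0 where there is no reading.
- ctrl.calibration(name): a dict with "fx", "fy", "cx", "cy" (pixels), "xyz" and "rotation" of the camera in the world. Camera axes: x right, y up, looking along -z (the intrinsics and any distortion apply to the point x, -y, -z); pixel columns grow to the right and rows downward; lengths in m; the calibration is good to about 2 mm. A picture is of the moment at which its call begins. calibration takes no time and is no camera call.
- ctrl.close_job(): hands the job in, once; it reports no verdict.
The state is a dict: "clock": time; "qpos": joint angles; "joint_vel": joint speeds; "tau": joint torques, N m; "tcp_pos": TCP position; "tcp_rot": TCP orientation; "contact_force": force on the tool from outside, world axes, zero at the start; "wrist_torque": the same for the moment, N m; "gripper_width": opening from 0.0 (shut) to 1.0 (fully open).
Only numpy, scipy, OpenCV 4.12 (cv2) and the standard library are available. Lean on these libraries where they do the work, as an engineer would, in place of code of your own. Each camera call takes 0.05 s, during which the arm holds its last target.

## Working session

There is one attempt and no reset: what is moved stays moved. The work goes in short steps, Python scripts to look and compute and a tool call to move; the robot and the scene stay as the last step left them, time stands still between calls to the robot, and variables do not carry over. Pictures are saved under pics/ and viewed, and the job is handed in when it is done.

Besides the shell and the picture viewer there is one more tool, called after "Request:" in YAML: its name, and indented under it one key for each argument. carry_out: Moves the arm, as the interface text tells. Its arguments: {"type":"object","properties":{"plan":{"type":"array"},"force":{"type":"number"}},"required":["plan"]}

```bash
mkdir -p pics; ls
python3 - <<'E'
from rig import ctrl
import cv2,numpy as np
print(ctrl.read_state())
for n in("scene","top"):
    im,d=ctrl.get_image(n); cv2.imwrite(f"pics/{n}0.png",im); np.savez(f"pics/{n}0.npz",im=im,d=d); print(n,ctrl.calibration(n))
E
```

```text
pics
{'clock': 0.0, 'qpos': array([ 1.21642001e+00,  3.51252058e-01,  1.65241309e+00, -3.74255029e-05,
        1.13907325e+00, -8.46048923e-02]), 'joint_vel': array([ 0.0001827 ,  0.00064107,  0.00042175,  0.00010149,  0.00127198,
       -0.00046069]), 'tau': array([-5.02036328e-04, -4.97342062e+01, -2.85237586e+01,  6.97770598e-02,
        2.58882553e-02, -6.07992547e-05]), 'tcp_pos': array([0.14645188, 0.52979671, 0.21809694]), 'tcp_rot': array([-3.14152969e+00,  1.14451546e-03,  1.30104061e+00]), 'contact_force': array([-0.46974078,  0.04951424,  0.22193836]), 'wrist_torque': array([-0.00346032,  0.02901307, -0.01757284]), 'gripper_width': 0.998737614304847}
scene {'fx': 512.5607261247917, 'fy': 512.5607261247917, 'cx': 333.06068732847586, 'cy': 244.93687849241226, 'xyz': array([ 0.25479313, -0.68179932,  0.89004183]), 'rotation': array([ 0.70468419, -0.00830547, -0.33323156])}
top {'fx': 490.1397554647127, 'fy': 490.1397554647127, 'cx': 320.5061888014423, 'cy': 235.41377767963164, 'xyz': array([ 0.30820343, -0.03266025,  1.15585536]), 'rotation': array([ 0.16997206,  0.02261241, -1.58696082])}
```

View pics/scene0.png

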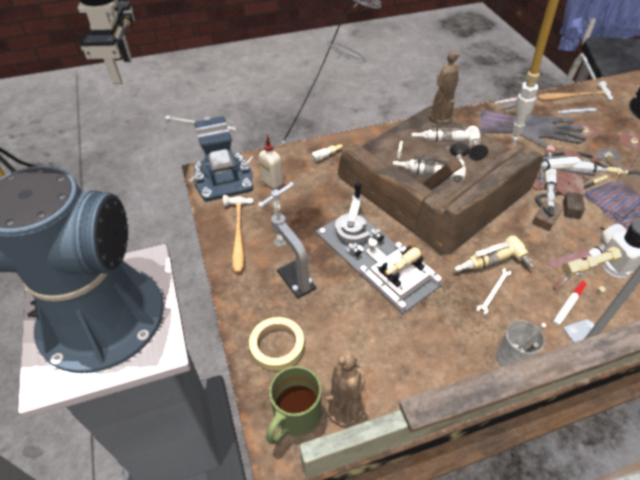

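View pics/top0.png

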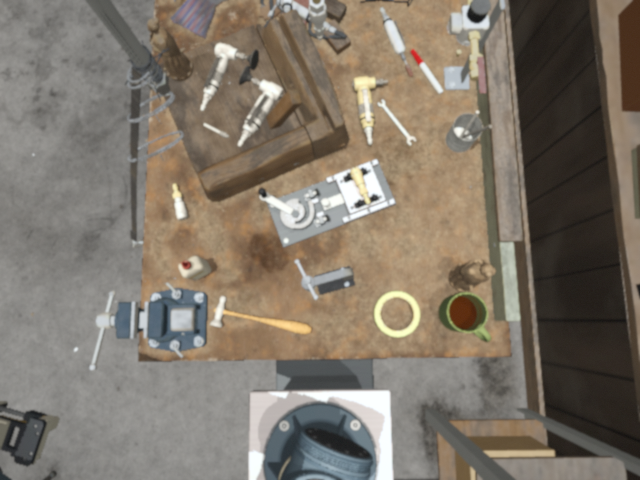

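```bash
cat > h.py <<'E'
import numpy as np, cv2
from scipy.spatial.transform import Rotation as R
from rig import ctrl
def cloud(n,d):
    c=ctrl.calibration(n); v,u=np.mgrid[:480,:640]
    P=np.stack([(u-c['cx'])/c['fx']*d,-(v-c['cy'])/c['fy']*d,-d],-1)
    return P@R.from_euler('xyz',c['rotation']).as_matrix().T+c['xyz']
def proj(n,P):
    c=ctrl.calibration(n); p=(np.atleast_2d(P)-c['xyz'])@R.from_euler('xyz',c['rotation']).as_matrix()
    return np.stack([c['cx']+c['fx']*p[:,0]/-p[:,2],c['cy']-c['fy']*p[:,1]/-p[:,2]],-1)
E
python3 - <<'E'
from h import *
for n,(a,b,c,d) in dict(top=(250,150,410,260),scene=(300,170,460,320)).items():
    z=np.load(f"pics/{n}0.npz"); P=cloud(n,z['d'])
    cr=z['im'][b:d,a:c]; cv2.imwrite(f"pics/{n}0z.png",cv2.resize(cr,None,fx=5,fy=5,interpolation=cv2.INTER_CUBIC)[:600,:800])
    if n=='top':
        Z=P[...,2]; print('bench', np.round([Z[260,300],Z[200,410],Z[250,240]],4))
        for u,v in [(278,242),(297,209),(262,192),(284,240),(392,203),(378,163)]: print(u,v,np.round(P[v,u],4))
        h=np.clip(Z[b:d,a:c]/0.1*255,0,255).astype(np.uint8)
        cv2.imwrite("pics/toph.png",cv2.applyColorMap(cv2.resize(h,None,fx=5,fy=5,interpolation=cv2.INTER_NEAREST),cv2.COLORMAP_JET))
E
```

```text
bench [ 0.0036 -0.0039  0.0008]
278 242 [ 4.931e-01  9.230e-02 -3.000e-04]
297 209 [0.5661 0.044  0.0301]
262 192 [0.5945 0.1191 0.0852]
284 240 [0.4956 0.0767 0.0122]
392 203 [ 0.5778 -0.1807  0.0216]
378 163 [ 0.6828 -0.153   0.0041]
```

View pics/top0z.png

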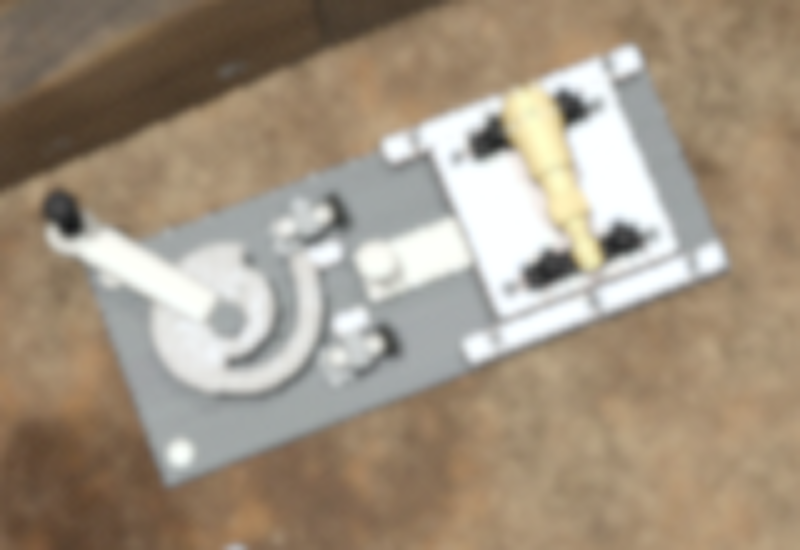

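View pics/toph.png

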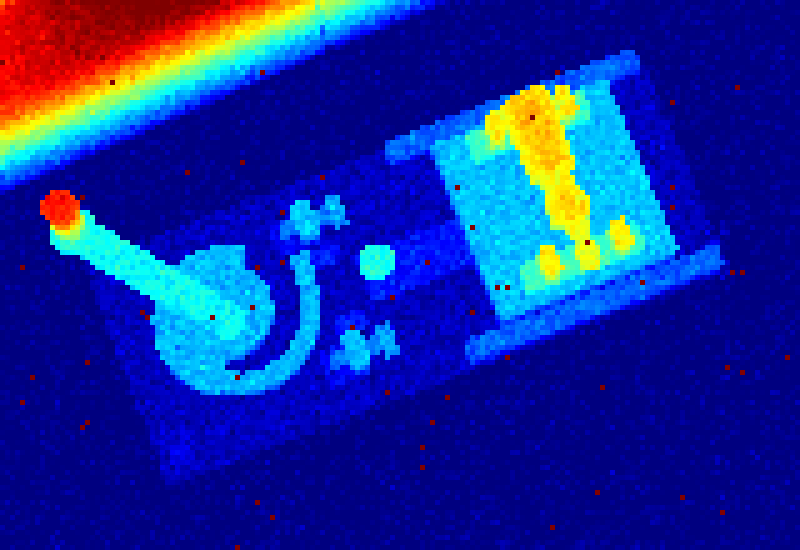

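View pics/scene0z.png

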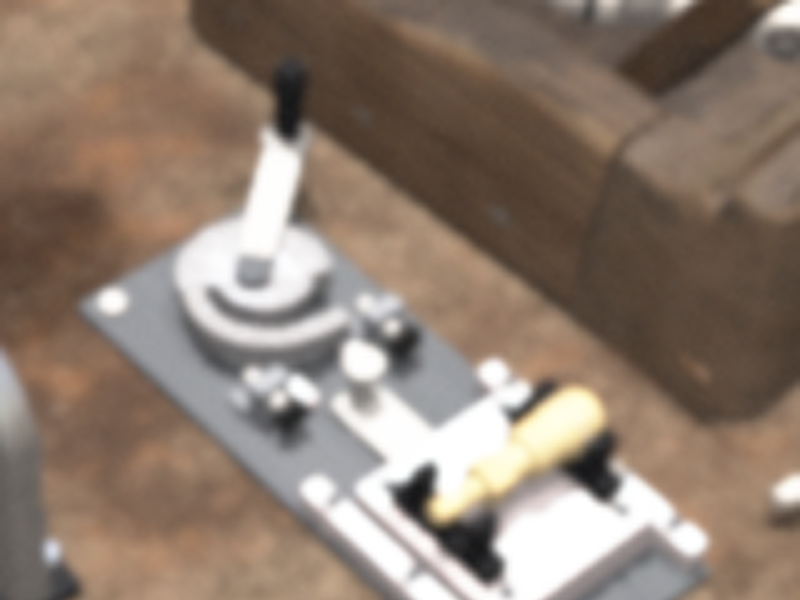

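```bash
cat >> h.py <<'E'
def ray(n,uv,z):
    c=ctrl.calibration(n); uv=np.atleast_2d(np.array(uv,float)); 
    d=np.stack([(uv[:,0]-c['cx'])/c['fx'],-(uv[:,1]-c['cy'])/c['fy'],-np.ones(len(uv))],-1)@R.from_euler('xyz',c['rotation']).as_matrix().T
    return c['xyz']+d*((z-c['xyz'][2])/d[:,2])[:,None]
def zt(u,v): return (250+(u+.5)/5-.5,150+(v+.5)/5-.5)
E
python3 - <<'E'
from h import *
px=[zt(165,487),zt(728,270),zt(90,283),zt(640,48)]
W=ray('top',px,0.006)[:,:2]; print(W.round(4))
D=np.array([[.055,.059],[-.235,.059],[.055,-.059],[-.235,-.059]])
def fit(D,W):
    dc,wc=D.mean(0),W.mean(0);H=(D-dc).T@(W-wc);a=np.arctan2(H[0,1]-H[1,0],H[0,0]+H[1,1])
    r=np.array([[np.cos(a),-np.sin(a)],[np.sin(a),np.cos(a)]]);return a,r,wc-r@dc
a,r,t=fit(D[[0,1,3]],W[[0,1,3]]);print('3corn',a,t,(W-(D@r.T+t)).round(4))
z=np.load('pics/top0.npz');im=z['im'].copy();P=cloud('top',z['d'])
for nm,(u,v,h) in dict(pivot=(228,318,.037),post=(61,207,.087),stud=(377,261,.037)).items():
    w=ray('top',[zt(u,v)],h)[0,:2];print(nm,w.round(4),((w-t)@r).round(4))
# pallet top corners
w=ray('top',[zt(432,152),zt(500,322),zt(610,80),zt(680,248)],.032)[:,:2];print('pallet corners dock',((w-t)@r).round(4))
# block points in dock frame
Z=P[...,2];Q=(P[...,:2]-t)@r
for x in (-.16,-.12,-.08,-.04,0,.04,.08,.12):
    m=(abs(Q[...,0]-x)<.004)&(Q[...,1]<-.08)&(Q[...,1]>-.26)
    ys=Q[...,1][m];zs=Z[m]; o=[]
    for y in np.arange(-.09,-.26,-.01):
        k=abs(ys-y)<.005; o.append(round(float(np.median(zs[k]))*1000) if k.any() else -1)
    print(x,o)
# overlay
for n in('top','scene'):
    im=np.load(f'pics/{n}0.npz')['im'].copy(); im=cv2.resize(im,None,fx=4,fy=4,interpolation=cv2.INTER_CUBIC)
    def line(pts,h,col,cl=True):
        p=proj(n,np.c_[np.array(pts)@r.T+t,np.full(len(pts),h)]);cv2.polylines(im,[((p+.5)*4).round().astype(int)],cl,col,1)
    line(D[[0,1,3,2]],.006,(0,0,255));th=np.linspace(0,6.28,40);c=np.c_[np.cos(th),np.sin(th)]
    line(c*.05,.031,(0,255,0));line(c*.085,.087,(255,0,255))
    line([(-.23,.052),(-.1,.052)],.022,(0,255,255));line([(-.23,-.052),(-.1,-.052)],.022,(0,255,255))
    o=(1000,600) if n=='top' else (1200,700)
    cv2.imwrite(f'pics/ov_{n}.png',im[o[1]:o[1]+560,o[0]:o[0]+680])
E
```

```text
[[ 0.4799  0.0807]
 [ 0.5798 -0.1903]
 [ 0.58    0.1166]
 [ 0.6918 -0.1522]]
3corn 1.9217054322711646 [0.55476092 0.04938011] [[-0.0006 -0.0001]
 [-0.0003  0.0013]
 [-0.0112 -0.0047]
 [ 0.0009 -0.0012]]
pivot [0.5545 0.0478] [-0.0014  0.0007]
post [0.5963 0.1193] [ 0.0513 -0.063 ]
stud [ 0.5804 -0.0223] [-0.0761  0.0006]
pallet corners dock [[-0.1199 -0.0406]
 [-0.1196  0.0477]
 [-0.2116 -0.0427]
 [-0.2114  0.0454]]
-0.16 [-2, 1, 1, 41, 107, 126, 127, 126, 128, 129, 130, 131, 131, 133, 133, 134, 134]
-0.12 [-1, -1, 1, 53, 101, 106, 106, 106, 103, 98, 99, 103, 107, 110, 111, 115, 117]
-0.08 [0, 0, 9, 63, 101, 105, 104, 104, 93, 71, 49, 134, 154, 154, 157, 150, -1]
-0.04 [-1, 0, 21, 74, 102, 104, 104, 103, 91, 71, 47, 48, 78, 89, 90, 86, -1]
0 [0, 0, 31, 83, 98, 99, 99, 97, 81, 62, 49, 47, 47, 50, 75, 86, 96]
0.04 [0, 0, 41, 88, 93, 92, 92, 90, 73, 63, 48, 49, 72, 75, 70, 49, 49]
0.08 [-1, 2, 50, 87, 89, 89, 89, 83, 67, 52, 47, 48, 48, 49, 48, 49, 48]
0.12 [0, 13, 65, 519, 525, 611, 266, 88, 70, 50, 48, 48, 47, 49, 48, 48, 48]
```

View pics/ov_top.png

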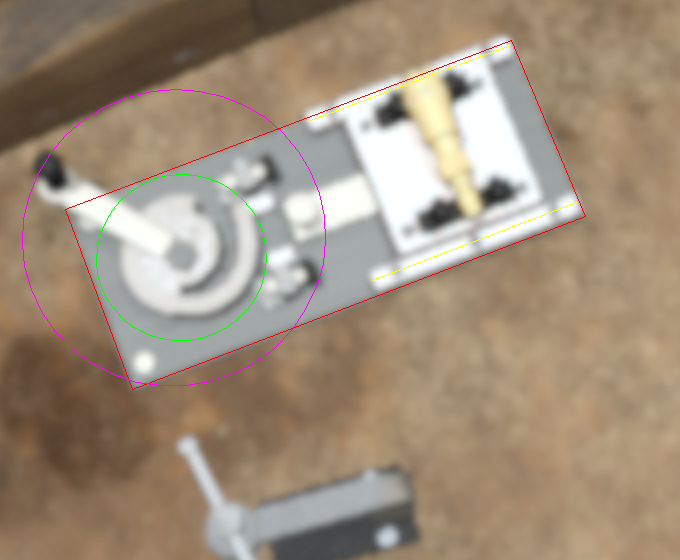

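View pics/ov_scene.png

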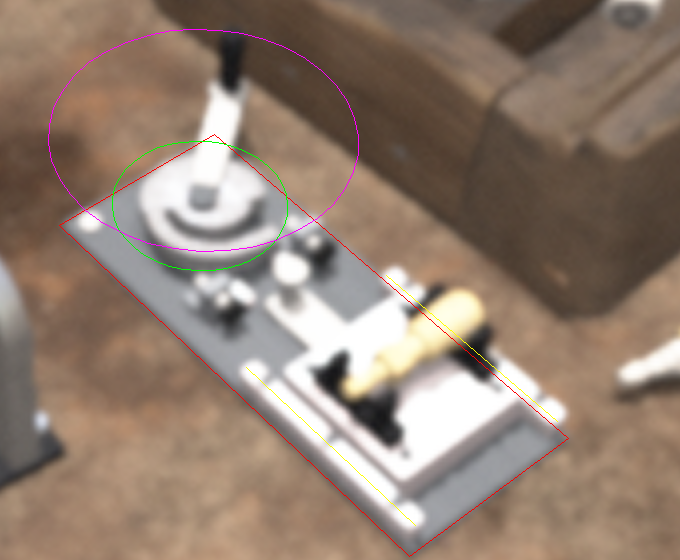

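Run:
```python
from h import *
a=1.9217;t=np.array([.5548,.0494]);r=np.array([[np.cos(a),-np.sin(a)],[np.sin(a),np.cos(a)]])
Z={}
for n in('top','scene'):
    P=cloud(n,np.load(f'pics/{n}0.npz')['d']);z=P[...,2];Q=(P[...,:2]-t)@r
    print(n,'max height mm per 2cm cell; cols dock x -.26..+.26; rows dock y')
    xs=np.arange(-.26,.27,.03);print('      ',(xs*1000).round().astype(int))
    for y in np.arange(-.24,.25,.03):
        o=[]
        for x in xs:
            k=(abs(Q[...,0]-x)<.015)&(abs(Q[...,1]-y)<.015)&(z<.5)
            o.append(int(1000*np.percentile(z[k],97)) if k.sum()>5 else -1)
        print(int(round(y*1000)),o)
```

```text
top max height mm per 2cm cell; cols dock x -.26..+.26; rows dock y
       [-260 -230 -200 -170 -140 -110  -80  -50  -20   10   40   70  100  130
  160  190  220  250]
-240 [38, 4, 4, 136, 136, 152, 162, 131, 96, 98, 81, 55, 60, 51, 51, 50, 4, 3]
-210 [46, 27, 3, 135, 133, 153, 160, 132, 79, 95, 94, 71, 51, 51, 52, 50, 4, 3]
-180 [48, 34, 3, 132, 131, 108, 100, 97, 93, 87, 79, 75, 74, 71, 67, 52, 3, 18]
-150 [47, 47, 5, 130, 128, 108, 108, 107, 105, 101, 95, 91, 498, 496, 496, 458, 391, 326]
-120 [16, 26, 18, 122, 113, 105, 105, 104, 103, 98, 93, 90, 92, 445, 483, 448, 376, 327]
-90 [4, 21, 3, 3, 3, 3, 2, 4, 3, 3, 5, 21, 30, 37, 40, 4, 4, 26]
-60 [4, 23, 25, 24, 26, 25, 9, 9, 9, 8, 86, 85, 3, 3, 4, 3, 4, 4]
-30 [3, 9, 55, 72, 64, 31, 30, 35, 33, 41, 40, 3, 3, 4, 3, 3, 4, 3]
0 [4, 10, 36, 70, 41, 34, 42, 33, 37, 41, 33, 3, 3, 3, 4, 3, 4, 4]
30 [3, 9, 63, 66, 64, 34, 30, 33, 33, 34, 28, 3, 3, 3, 4, 3, 77, 142]
60 [3, 24, 27, 31, 30, 25, 9, 9, 9, 8, 10, 3, 4, 3, 4, 4, 75, 110]
90 [4, 4, 3, 3, 3, 5, 4, 4, 3, 4, 4, 3, 3, 4, 4, 4, 4, 14]
120 [3, 4, 4, 3, 3, 3, 4, 4, 4, 3, 212, 4, 4, 3, 3, 
[... 979 characters left out ...]
0, 14, 88, 82, 5, 5, 5, 4, 5, 4]
-30 [4, 10, 61, 72, 67, 35, 31, 35, 34, 42, 44, 4, 4, 5, 4, 4, 4, 4]
0 [4, 10, 36, 69, 37, 34, 43, 33, 38, 42, 35, 4, 4, 4, 4, 4, 5, 4]
30 [4, 10, 61, 66, 66, 34, 31, 34, 34, 35, 11, 4, 4, 4, 4, 4, 82, 139]
60 [4, 25, 25, 26, 25, 26, 9, 9, 9, 9, 12, 5, 4, 4, 4, 4, 82, 96]
90 [4, 4, 4, 4, 4, 5, 4, 4, 4, 4, 4, 5, 5, 5, 5, 4, 4, 16]
120 [4, 4, 4, 4, 4, 4, 5, 4, 5, 5, 214, 3, 3, 5, 4, 5, 16, 17]
150 [4, 4, 4, 5, 4, 4, 14, 20, 141, 213, 215, 4, 4, 4, 4, 4, 17, 24]
180 [4, 4, 4, 4, 4, 4, 121, 141, 142, 216, 217, 4, 5, 4, 17, 18, 15, 28]
210 [3, 4, 4, 4, 4, 4, 14, 17, 12, 214, 4, 4, 18, 21, 19, 4, 4, 4]
240 [4, 4, 4, 5, 27, 26, 4, 4, 4, 4, 3, 21, 22, 19, 4, 5, 4, 5]
```

Run:
```python
from h import *
for n in('top','scene'):
    P=cloud(n,np.load(f'pics/{n}0.npz')['d'])
    k=(P[...,2]>.25)&(P[...,0]>.3)&(P[...,0]<.95)&(abs(P[...,1])<.5)
    v,u=np.nonzero(k);Q=P[k];print(n,len(Q))
    if n=='scene': 
        im=np.load(f'pics/{n}0.npz')['im'].copy();im[k]=(0,0,255);cv2.imwrite('pics/tall.png',im)
    H=np.round(Q/.06).astype(int);c,i=np.unique(H,axis=0,return_inverse=True);i=i.ravel()
    for j in range(len(c)):
        m=i==j
        if m.sum()>25: print(m.sum(),np.median(Q[m],0).round(3),(int(np.median(u[m])),int(np.median(v[m]))))
```

```text
top 7174
1219 [ 0.308 -0.033  1.156] (334, 235)
42 [0.625 0.204 0.525] (155, 89)
86 [0.618 0.257 0.323] (167, 147)
118 [0.62  0.254 0.445] (142, 118)
149 [0.626 0.253 0.468] (137, 109)
43 [0.629 0.232 0.529] (135, 87)
208 [0.6   0.305 0.324] (140, 157)
161 [0.606 0.301 0.361] (134, 146)
158 [0.617 0.279 0.415] (133, 128)
38 [0.585 0.342 0.261] (133, 176)
40 [0.592 0.334 0.279] (132, 169)
160 [0.648 0.204 0.499] (164, 84)
445 [0.65  0.203 0.544] (153, 66)
363 [0.648 0.205 0.602] (134, 44)
460 [0.647 0.205 0.661] (113, 15)
76 [0.64  0.24  0.325] (176, 135)
158 [0.646 0.228 0.446] (160, 102)
188 [0.636 0.229 0.492] (148, 94)
488 [0.64  0.223 0.542] (137, 76)
210 [0.643 0.215 0.601] (127, 49)
292 [0.643 0.214 0.662] (104, 19)
41 [0.643 0.215 0.693] (91, 2)
36 [ 0.779 -0.333  0.269] (482, 70)
53 [ 0.777 -0.333  0.271] (483, 70)
98 [ 0.788 -0.326  0.256] (477, 68)
46 [ 0.772 -0.326  0.271] (479, 72)
37 [ 0.82  -0.327  0.252] (474, 55)
156 [ 0.863 -0.018  0.3  ] (318, 25)
278 [ 0.86  -0.017  0.353] (317, 9)
197 [ 0.883 -0.35   0.261] (486, 23)
301 [ 0.892 -0.346  0.297] (489, 8)
378 [ 0.891
[... 426 characters left out ...]
0.791 -0.327  0.254] (576, 261)
133 [ 0.78  -0.326  0.272] (572, 255)
77 [ 0.821 -0.333  0.252] (593, 259)
31 [ 0.827 -0.329  0.254] (594, 255)
174 [ 0.866 -0.021  0.306] (518, 115)
329 [ 0.863 -0.021  0.358] (526, 92)
250 [ 0.864 -0.017  0.422] (536, 58)
313 [ 0.862 -0.017  0.481] (546, 25)
84 [ 0.861 -0.016  0.516] (552, 4)
269 [ 0.88  -0.343  0.263] (630, 251)
137 [ 0.885 -0.335  0.282] (636, 239)
358 [ 0.885 -0.308  0.258] (617, 235)
177 [ 0.886 -0.321  0.294] (632, 228)
27 [ 0.875 -0.032  0.323] (529, 110)
30 [ 0.875 -0.031  0.339] (532, 103)
39 [ 0.873 -0.022  0.258] (516, 135)
94 [ 0.875 -0.025  0.288] (522, 123)
112 [ 0.875 -0.026  0.364] (534, 90)
53 [ 0.872 -0.02   0.41 ] (539, 65)
```

View pics/tall.png

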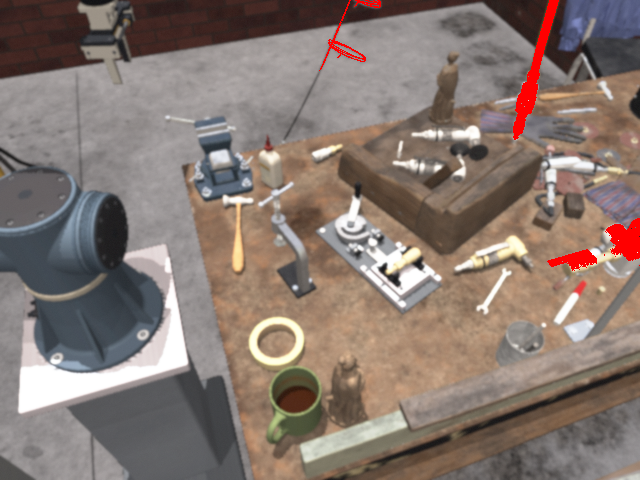

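Request:
carry_out:
  plan: [40,-40,40,0,0,-7,255,80,-80,40,0,0,-14,255,412,-384,40,0,0,-105,255,412,-384,40,0,0,-105,255,412,-384,40,0,0,-105,255,412,-384,40,0,0,-105,255,412,-384,40,0,0,-105,255,412,-384,40,0,0,-105,255,412,-384,40,0,0,-105,255,412,-384,40,0,0,-105,255,412,-384,40,0,0,-105,255,412,-384,40,0,0,-105,255,412,-384,40,0,0,-105,255,412,-384,40,0,0,-105,255,412,-384,40,0,0,-105,255,412,-384,40,0,0,-105,255,412,-384,40,0,0,-105,255,412,-384,40,0,0,-105,255]
  force: 20

```text
clock: 1.6
tcp_pos: [0.558, 0.1467, 0.2585]
tcp_rot: [3.141, 0.0, -0.528]
contact_force: [-0.1, -0.3, -0.1]
gripper_width: 0.006
```

Request:
carry_out:
  plan: [0,0,-40,0,0,0,255,0,0,-80,0,0,0,255,0,0,-120,0,0,0,255,0,0,-160,0,0,0,255,0,0,-190,0,0,0,255,0,0,-201,0,0,0,255,0,0,-201,0,0,0,255]

```text
clock: 2.18
tcp_pos: [0.5569, 0.1465, 0.0557]
tcp_rot: [3.139, 0.003, -0.529]
contact_force: [0.6, 0.2, 0.1]
gripper_width: 0.004
```

Run:
```python
from h import *
n='scene';im,d=ctrl.get_image(n);cv2.imwrite('pics/s1.png',cv2.resize(im[80:280,230:430],None,fx=3,fy=3,interpolation=cv2.INTER_CUBIC))
a=1.9217;t=np.array([.5548,.0494]);r=np.array([[np.cos(a),-np.sin(a)],[np.sin(a),np.cos(a)]])
# arc positions for CW push, tool d=26.5
for th in (-.88,-1.0,-1.1,-1.2,-1.3,-1.4,-1.5,-1.6,-1.65):
    p=.085*np.array([np.cos(th),np.sin(th)])+.0265*np.array([-np.sin(th),np.cos(th)])
    print(th,((r@p+t)*1000).round(1), 'rel',((r@p+t-[.559,.146])*1000).round(1),'turn',round(np.degrees(th+.88),1))
```

```text
-0.88 [574.8 136.2] rel [15.8 -9.8] turn 0.0
-1.0 [585.1 133.1] rel [ 26.1 -12.9] turn -6.9
-1.1 [593.3 129.7] rel [ 34.3 -16.3] turn -12.6
-1.2 [601.1 125.4] rel [ 42.1 -20.6] turn -18.3
-1.3 [608.5 120.4] rel [ 49.5 -25.6] turn -24.1
-1.4 [615.3 114.7] rel [ 56.3 -31.3] turn -29.8
-1.5 [621.5 108.4] rel [ 62.5 -37.6] turn -35.5
-1.6 [627.1 101.4] rel [ 68.1 -44.6] turn -41.3
-1.65 [629.6  97.7] rel [ 70.6 -48.3] turn -44.1
```

View pics/s1.png

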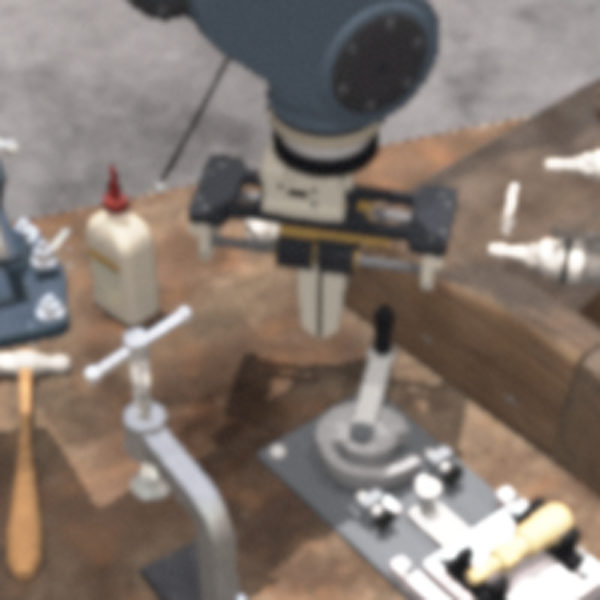

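Request:
carry_out:
  plan: [8,-5,0,0,0,0,255,16,-10,0,0,0,0,255,21,-11,0,0,0,-3,255,26,-13,0,0,0,-7,255,30,-15,0,0,0,-10,255,34,-16,0,0,0,-13,255,38,-18,0,0,0,-15,255,42,-21,0,0,0,-18,255,46,-23,0,0,0,-21,255,49,-26,0,0,0,-24,255,53,-28,0,0,0,-27,255,56,-31,0,0,0,-30,255,56,-31,0,0,0,-30,255]

```text
clock: 3.32
tcp_pos: [0.6165, 0.1145, 0.0595]
tcp_rot: [-3.139, -0.001, -1.058]
contact_force: [-0.3, 0.8, 0.4]
gripper_width: 0.006
```

Run:
```python
from h import *
n='scene';im,d=ctrl.get_image(n);cv2.imwrite('pics/s2.png',cv2.resize(im[80:280,260:460],None,fx=3,fy=3,interpolation=cv2.INTER_CUBIC))
```

```text
(no output)
```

View pics/s2.png

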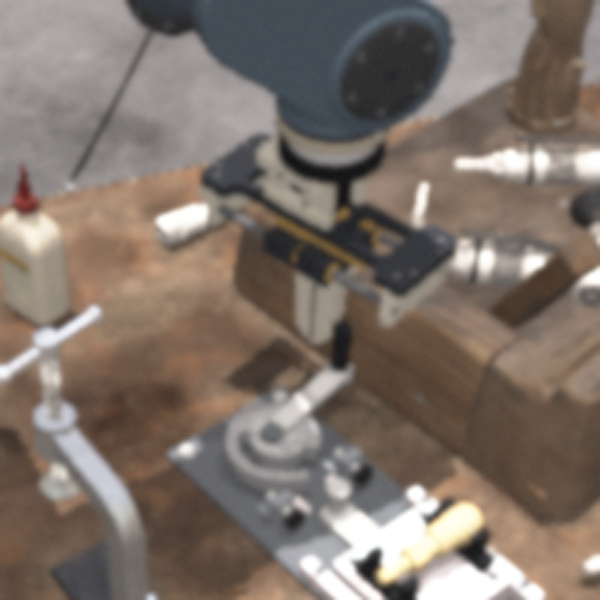

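Request:
carry_out:
  plan: [3,-3,0,0,0,-3,255,6,-6,0,0,0,-6,255,9,-10,0,0,0,-9,255,12,-13,0,0,0,-11,255,12,-13,0,0,0,-11,255]

```text
clock: 3.78
tcp_pos: [0.6275, 0.1017, 0.0587]
tcp_rot: [-3.14, -0.0, -1.247]
contact_force: [-0.8, 0.4, 1.0]
gripper_width: 0.005
```

Request:
carry_out:
  plan: [1,-2,0,0,0,-1,255,2,-3,0,0,0,-2,255,3,-4,0,0,0,-3,255,3,-4,0,0,0,-3,255]

```text
clock: 4.12
tcp_pos: [0.6295, 0.0992, 0.0583]
tcp_rot: [-3.141, 0.002, -1.3]
contact_force: [-3.1, 8.5, 7.1]
gripper_width: 0.004
```

Run:
```python
from h import *
n='scene';im,d=ctrl.get_image(n);cv2.imwrite('pics/s3.png',cv2.resize(im[80:280,260:460],None,fx=3,fy=3,interpolation=cv2.INTER_CUBIC))
print(ctrl.read_state()['contact_force'])
```

```text
[-3.7037191   7.68713177  6.67988795]
```

View pics/s3.png

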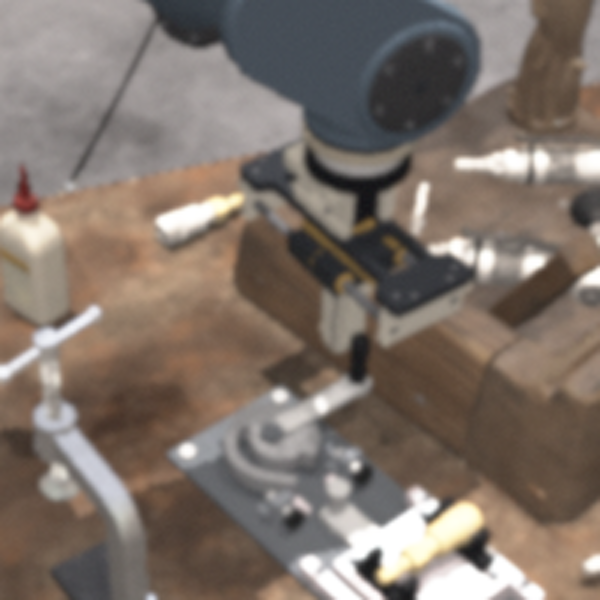

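Request:
carry_out:
  plan: [0,-1,0,0,0,0,255,1,-2,0,0,0,0,255,1,-2,0,0,0,0,255]

```text
clock: 4.42
tcp_pos: [0.6296, 0.0989, 0.0583]
tcp_rot: [3.141, 0.004, -1.299]
contact_force: [-7.8, 19.1, 9.5]
gripper_width: 0.009
```

Request:
carry_out:
  plan: [-4,6,0,0,0,0,255,-8,12,10,0,0,0,255,-8,12,50,0,0,0,255,-8,12,90,0,0,0,255,-8,0,120,0,0,5,255,-5,-38,120,0,0,5,255,-2,-76,120,0,0,5,255,0,-114,120,0,0,5,255,2,-152,120,0,0,5,255,5,-190,120,0,0,5,255,7,-228,120,0,0,5,255,9,-266,120,0,0,5,255,9,-282,120,0,0,5,255,9,-282,80,0,0,5,255,9,-282,40,0,0,5,255,9,-282,0,0,0,5,255,9,-282,-30,0,0,5,255,9,-282,-40,0,0,5,255,9,-282,-40,0,0,5,255]

```text
clock: 6.0
tcp_pos: [0.6383, -0.1851, 0.0157]
tcp_rot: [3.138, 0.003, -1.212]
contact_force: [-0.0, 0.2, 0.3]
gripper_width: 0.002
```

Run:
```python
from h import *
for n,(a,b,c,d_) in dict(scene=(300,150,500,350),top=(230,120,430,270)).items():
    im,d=ctrl.get_image(n);cv2.imwrite(f'pics/{n}4.png',cv2.resize(im[b:d_,a:c],None,fx=3,fy=3,interpolation=cv2.INTER_CUBIC))
```

```text
(no output)
```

View pics/scene4.png

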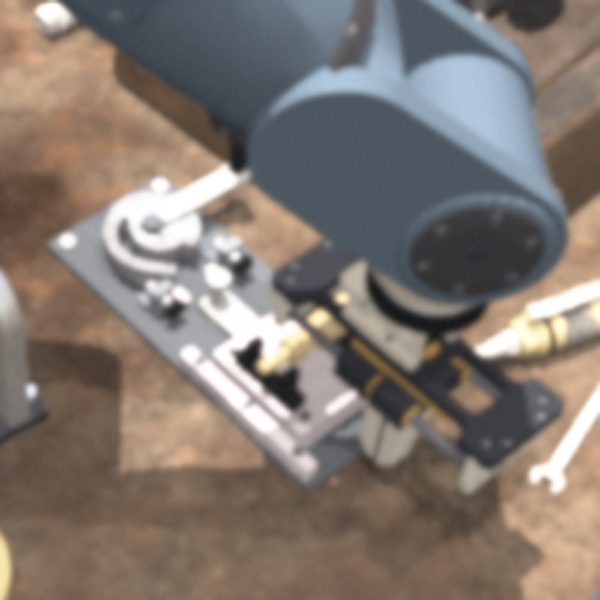

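View pics/top4.png

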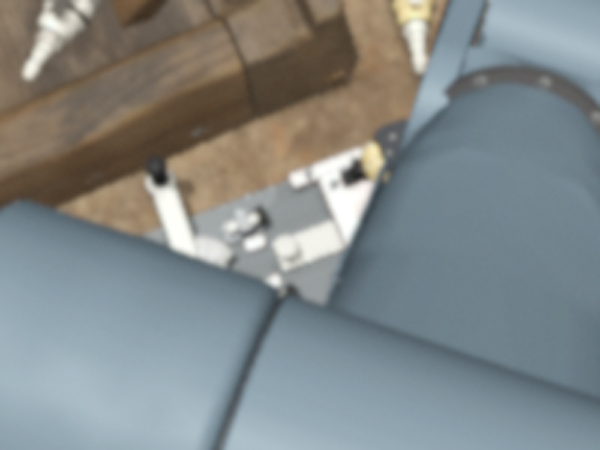

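Request:
carry_out:
  plan: [-3,8,0,0,0,0,255,-5,14,0,0,0,0,255,-7,19,0,0,0,0,255,-9,24,0,0,0,0,255,-10,28,0,0,0,0,255,-12,33,0,0,0,0,255,-14,38,0,0,0,0,255,-16,43,0,0,0,0,255,-16,43,0,0,0,0,255]

```text
clock: 6.85
tcp_pos: [0.6241, -0.1425, 0.0185]
tcp_rot: [-3.14, -0.001, -1.212]
contact_force: [-0.1, -0.8, 1.0]
gripper_width: 0.005
```

Run:
```python
from h import *
for n,(a,b,c,d_) in dict(scene=(300,150,500,350)).items():
    im,d=ctrl.get_image(n);cv2.imwrite(f'pics/{n}5.png',cv2.resize(im[b:d_,a:c],None,fx=3,fy=3,interpolation=cv2.INTER_CUBIC))
```

```text
(no output)
```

View pics/scene5.png

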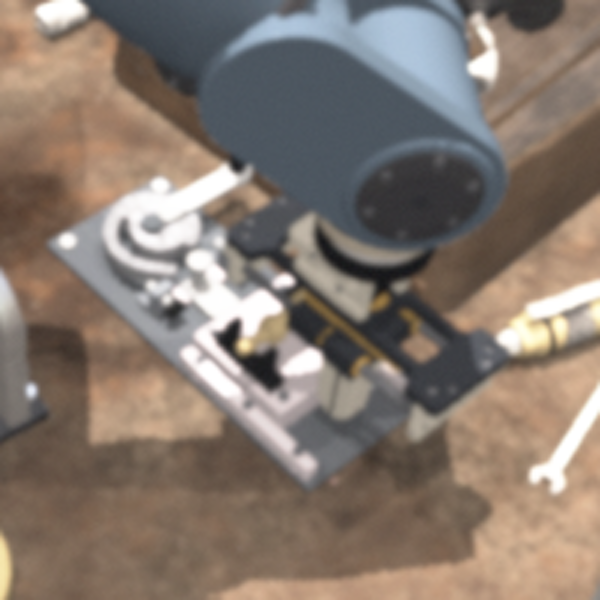

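Request:
carry_out:
  plan: [-1,3,0,0,0,0,255,-2,6,0,0,0,0,255,-3,9,0,0,0,0,255,-4,11,0,0,0,0,255,-4,11,0,0,0,0,255]

```text
clock: 7.32
tcp_pos: [0.6198, -0.1319, 0.0179]
tcp_rot: [-3.141, -0.001, -1.212]
contact_force: [2.8, -3.9, 2.8]
gripper_width: 0.006
```

Request:
carry_out:
  plan: [-1,2,0,0,0,0,255,-1,3,0,0,0,0,255,-1,4,0,0,0,0,255,-1,4,0,0,0,0,255]

```text
clock: 7.65
tcp_pos: [0.6188, -0.1281, 0.0179]
tcp_rot: [-3.141, -0.001, -1.212]
contact_force: [2.6, -5.0, 3.6]
gripper_width: 0.008
```

Request:
carry_out:
  plan: [0,1,0,0,0,0,255,-1,2,0,0,0,0,255,-1,2,0,0,0,0,255]

```text
clock: 7.9
tcp_pos: [0.6178, -0.1261, 0.0179]
tcp_rot: [-3.141, -0.001, -1.212]
contact_force: [1.3, -4.4, 5.0]
gripper_width: 0.004
```

Request:
carry_out:
  plan: [0,1,0,0,0,0,255,-1,2,0,0,0,0,255,-1,2,0,0,0,0,255]

```text
clock: 8.15
tcp_pos: [0.6168, -0.124, 0.0178]
tcp_rot: [-3.141, -0.0, -1.212]
contact_force: [2.1, -3.9, 3.5]
gripper_width: 0.006
```

Request:
carry_out:
  plan: [0,1,0,0,0,0,255,-1,2,0,0,0,0,255,-1,2,0,0,0,0,255]

```text
clock: 8.4
tcp_pos: [0.6159, -0.1222, 0.0178]
tcp_rot: [-3.141, -0.001, -1.212]
contact_force: [1.9, -5.8, 3.4]
gripper_width: 0.005
```

Request:
carry_out:
  plan: [0,1,0,0,0,0,255,-1,2,0,0,0,0,255,-1,2,0,0,0,0,255]

```text
clock: 8.65
tcp_pos: [0.6158, -0.1219, 0.018]
tcp_rot: [-3.14, -0.004, -1.212]
contact_force: [5.8, -15.9, -0.0]
gripper_width: -0.0
```

Run:
```python
from h import *
for n,(a,b,c,d_) in dict(scene=(310,180,470,330)).items():
    im,d=ctrl.get_image(n);cv2.imwrite(f'pics/{n}6.png',cv2.resize(im[b:d_,a:c],None,fx=5,fy=4,interpolation=cv2.INTER_CUBIC))
```

```text
(no output)
```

View pics/scene6.png

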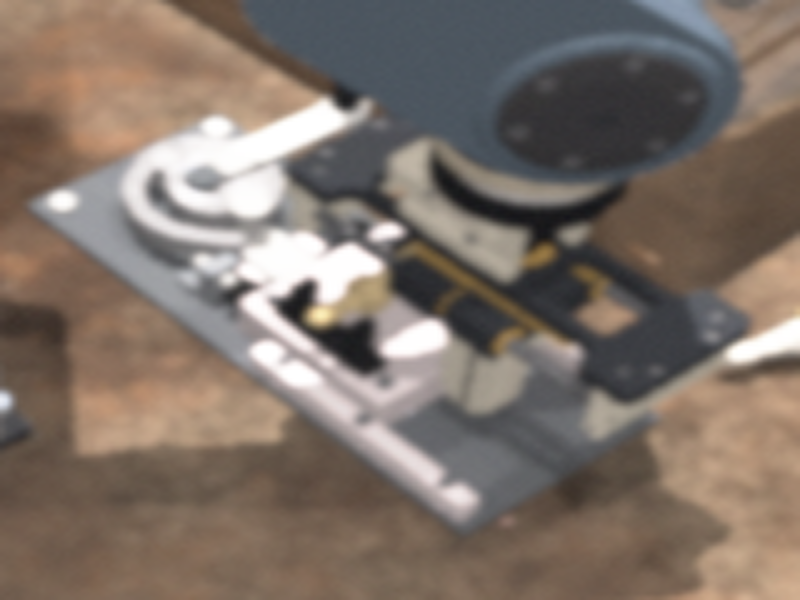

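Request:
carry_out:
  plan: [3,-8,0,0,0,0,255,5,-14,0,0,0,0,255,5,-14,40,0,0,0,255,5,-14,80,0,0,0,255,5,-14,120,0,0,7,255,5,-14,150,0,0,14,255,7,10,150,0,0,21,255,10,35,150,0,0,28,255,13,60,150,0,0,35,255,16,85,150,0,0,42,255,19,110,150,0,0,49,255,21,135,150,0,0,56,255,23,160,150,0,0,63,255,23,160,150,0,0,70,255,23,160,150,0,0,77,255,23,160,150,0,0,84,255,23,160,150,0,0,88,255,23,160,150,0,0,88,255]

```text
clock: 10.2
tcp_pos: [0.6369, 0.0404, 0.1669]
tcp_rot: [-3.14, 0.002, 0.327]
contact_force: [-0.4, -0.2, -0.0]
gripper_width: 0.007
```

Request:
carry_out:
  plan: [0,0,-40,0,0,0,255,0,0,-75,0,0,0,255,0,0,-100,0,0,0,255,0,0,-110,0,0,0,255,0,0,-110,0,0,0,255]

```text
clock: 10.62
tcp_pos: [0.636, 0.0402, 0.0551]
tcp_rot: [-3.14, 0.005, 0.322]
contact_force: [0.5, 0.3, 0.4]
gripper_width: 0.005
```

Run:
```python
from h import *
for n,(a,b,c,d_) in dict(scene=(300,130,480,300),top=(250,120,410,240)).items():
    im,d=ctrl.get_image(n);cv2.imwrite(f'pics/{n}7.png',cv2.resize(im[b:d_,a:c],None,fx=3.5,fy=3.5,interpolation=cv2.INTER_CUBIC))
a=1.9217;t=np.array([.5548,.0494]);r=np.array([[np.cos(a),-np.sin(a)],[np.sin(a),np.cos(a)]])
s=ctrl.read_state();print(s['contact_force'],(s['tcp_pos'][:2]-t)@r)
d=.0175; R0=.080; cmd=np.array([.638,.040])
for th in np.arange(-1.6,.7,.1):
    p=R0*np.array([np.cos(th),np.sin(th)])-d*np.array([-np.sin(th),np.cos(th)])
    w=(r@p+t-cmd)*1000; f=r@np.array([-np.sin(th),np.cos(th)])
    print(round(th,1),'cam',round(th+1.6,1),w.round(1),'turn',round(np.degrees(th+1.6),1),'pushdir',f.round(2))
```

```text
[ 0.11933796 -1.02589787  1.04409197] [-0.03736929 -0.07505085]
-1.6 cam 0.0 [-1.8 18.1] turn 0.0 pushdir [-0.32  0.95]
-1.5 cam 0.1 [-3.  26.2] turn 5.7 pushdir [-0.41  0.91]
-1.4 cam 0.2 [-5.1 34.1] turn 11.5 pushdir [-0.5   0.87]
-1.3 cam 0.3 [-8.  41.8] turn 17.2 pushdir [-0.58  0.81]
-1.2 cam 0.4 [-11.6  49.1] turn 22.9 pushdir [-0.66  0.75]
-1.1 cam 0.5 [-15.9  56.1] turn 28.6 pushdir [-0.73  0.68]
-1.0 cam 0.6 [-20.9  62.6] turn 34.4 pushdir [-0.8  0.6]
-0.9 cam 0.7 [-26.5  68.5] turn 40.1 pushdir [-0.85  0.52]
-0.8 cam 0.8 [-32.7  73.9] turn 45.8 pushdir [-0.9   0.43]
-0.7 cam 0.9 [-39.4  78.6] turn 51.6 pushdir [-0.94  0.34]
-0.6 cam 1.0 [-46.5  82.6] turn 57.3 pushdir [-0.97  0.25]
-0.5 cam 1.1 [-54.   85.9] turn 63.0 pushdir [-0.99  0.15]
-0.4 cam 1.2 [-61.8  88.4] turn 68.8 pushdir [-1.    0.05]
-0.3 cam 1.3 [-69.8  90.2] turn 74.5 pushdir [-1.   -0.05]
-0.2 cam 1.4 [-77.9  91.1] turn 80.2 pushdir [-0.99 -0.15]
-0.1 cam 1.5 [-86.1  91.2] turn 85.9 pushdir [-0.97 -0.25]
0.0 cam 1.6 [-94.3  90.5] turn 91.7 pushdir [-0.94 -0.34]
0.1 cam 1.7 [-102.3   89. ] turn 97.4 pushdir [-0.9  -0.44]
0.2 cam 1.8 [-110.2   86.7] turn 103.1 pushdir [-0.85 -0.52]
0.3 cam 1.9 [-117.8   83.6] turn 108.9 pushdir [-0.8  -0.61]
0.4 cam 2.0 [-125.    79.8] turn 114.6 pushdir [-0.73 -0.68]
0.5 cam 2.1 [-131.8   75.3] turn 120.3 pushdir [-0.66 -0.75]
0.6 cam 2.2 [-138.1   70.1] turn 126.1 pushdir [-0.58 -0.81]
```

View pics/scene7.png

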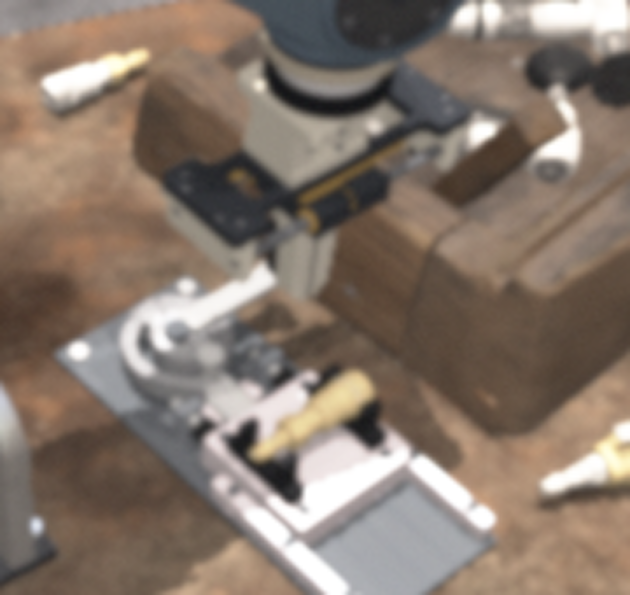

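View pics/top7.png

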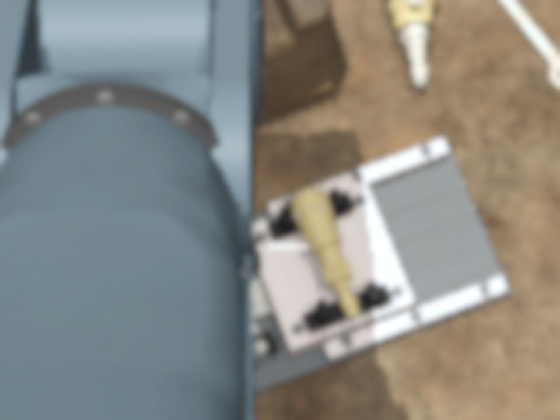

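Request:
carry_out:
  plan: [-1,9,0,0,0,0,255,-2,18,0,0,0,0,255,-3,22,0,0,0,3,255,-3,26,0,0,0,6,255,-4,30,0,0,0,9,255,-5,34,0,0,0,12,255,-5,34,0,0,0,12,255]

```text
clock: 11.3
tcp_pos: [0.633, 0.0755, 0.059]
tcp_rot: [3.141, -0.002, 0.536]
contact_force: [-0.4, 0.8, 0.6]
gripper_width: 0.007
```

Request:
carry_out:
  plan: [-2,4,0,0,0,3,255,-3,8,0,0,0,6,255,-5,12,0,0,0,9,255,-7,15,0,0,0,11,255,-9,19,0,0,0,14,255,-11,22,0,0,0,17,255,-11,22,0,0,0,17,255]

```text
clock: 11.88
tcp_pos: [0.6219, 0.097, 0.0587]
tcp_rot: [3.14, -0.001, 0.831]
contact_force: [0.8, 0.4, -0.4]
gripper_width: 0.004
```

Run:
```python
from h import *
for n,(a,b,c,d_) in dict(scene=(300,130,480,300)).items():
    im,d=ctrl.get_image(n);cv2.imwrite(f'pics/{n}8.png',cv2.resize(im[b:d_,a:c],None,fx=3.5,fy=3.5,interpolation=cv2.INTER_CUBIC))
```

```text
(no output)
```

View pics/scene8.png

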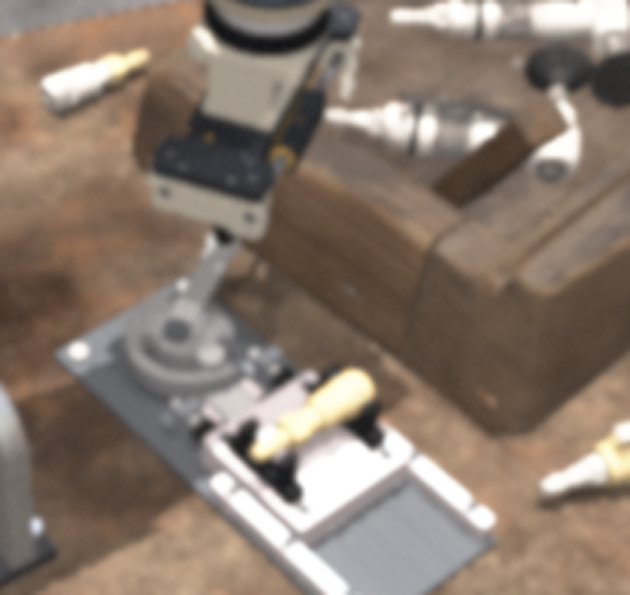

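Request:
carry_out:
  plan: [-2,3,0,0,0,3,255,-5,7,0,0,0,6,255,-5,7,0,0,0,6,255]

```text
clock: 12.18
tcp_pos: [0.6172, 0.103, 0.0584]
tcp_rot: [3.14, -0.001, 0.935]
contact_force: [1.7, -2.9, 1.4]
gripper_width: 0.002
```

Request:
carry_out:
  plan: [-3,3,0,0,0,3,255,-6,6,0,0,0,6,255,-6,6,0,0,0,6,255]

```text
clock: 12.43
tcp_pos: [0.6127, 0.108, 0.0586]
tcp_rot: [3.136, -0.001, 1.039]
contact_force: [9.7, -7.6, -3.3]
gripper_width: 0.001
```

Request:
carry_out:
  plan: [-3,3,0,0,0,3,255,-6,5,0,0,0,5,255,-6,5,0,0,0,5,255]

```text
clock: 12.68
tcp_pos: [0.6062, 0.1136, 0.0585]
tcp_rot: [3.138, -0.001, 1.125]
contact_force: [5.1, -4.4, -0.0]
gripper_width: 0.005
```

Request:
carry_out:
  plan: [0,0,0,0,0,0,255,0,0,0,0,0,0,255]

```text
clock: 12.85
tcp_pos: [0.6061, 0.1137, 0.0585]
tcp_rot: [3.138, -0.001, 1.123]
contact_force: [4.5, -3.9, -0.5]
gripper_width: 0.003
```

Run:
```python
from h import *
for n,(a,b,c,d_) in dict(scene=(310,170,460,310)).items():
    im,d=ctrl.get_image(n);cv2.imwrite(f'pics/{n}9.png',cv2.resize(im[b:d_,a:c],None,fx=4,fy=4,interpolation=cv2.INTER_CUBIC))
print(ctrl.read_state()['contact_force'])
```

```text
[ 5.18751547 -4.42267684  0.08990256]
```

View pics/scene9.png

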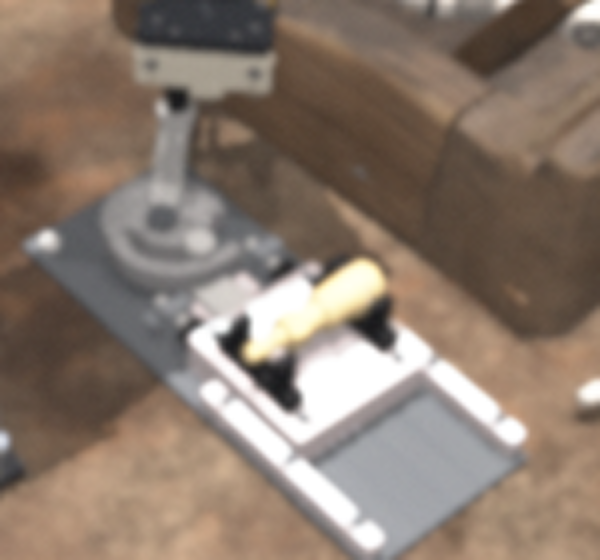

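Request:
carry_out:
  plan: [-3,2,0,0,0,3,255,-3,2,0,0,0,3,255]

```text
clock: 13.07
tcp_pos: [0.603, 0.116, 0.0585]
tcp_rot: [3.138, -0.001, 1.178]
contact_force: [5.5, -2.5, -0.5]
gripper_width: 0.01
```

Request:
carry_out:
  plan: [-3,2,0,0,0,3,255,-3,2,0,0,0,3,255]

```text
clock: 13.23
tcp_pos: [0.5999, 0.1182, 0.0585]
tcp_rot: [3.138, -0.001, 1.231]
contact_force: [4.8, -1.8, -0.3]
gripper_width: 0.003
```

Request:
carry_out:
  plan: [-4,2,0,0,0,3,255,-4,2,0,0,0,3,255]

```text
clock: 13.4
tcp_pos: [0.5955, 0.1206, 0.0584]
tcp_rot: [3.139, -0.002, 1.283]
contact_force: [3.6, 1.0, 0.8]
gripper_width: 0.003
```

Request:
carry_out:
  plan: [-4,3,0,0,0,2,255,-4,3,0,0,0,2,255]

```text
clock: 13.57
tcp_pos: [0.5911, 0.1233, 0.0582]
tcp_rot: [3.14, -0.0, 1.317]
contact_force: [1.7, -0.8, 1.5]
gripper_width: 0.004
```

Request:
carry_out:
  plan: [-4,2,0,0,0,3,255,-4,2,0,0,0,3,255]

```text
clock: 13.73
tcp_pos: [0.5872, 0.1251, 0.0582]
tcp_rot: [3.14, -0.0, 1.37]
contact_force: [3.0, -2.5, 1.8]
gripper_width: 0.009
```

Request:
carry_out:
  plan: [-4,1,0,0,0,3,255,-4,1,0,0,0,3,255]

```text
clock: 13.9
tcp_pos: [0.5834, 0.1265, 0.0583]
tcp_rot: [3.14, -0.001, 1.422]
contact_force: [3.9, 1.2, 0.9]
gripper_width: 0.007
```

Request:
carry_out:
  plan: [-4,1,0,0,0,3,255,-4,1,0,0,0,3,255]

```text
clock: 14.07
tcp_pos: [0.5796, 0.1277, 0.0583]
tcp_rot: [3.139, -0.001, 1.474]
contact_force: [5.3, 3.9, 1.5]
gripper_width: 0.008
```

Request:
carry_out:
  plan: [-4,1,0,0,0,3,255,-4,1,0,0,0,3,255]

```text
clock: 14.23
tcp_pos: [0.5756, 0.1288, 0.0583]
tcp_rot: [3.139, -0.001, 1.527]
contact_force: [4.8, 4.5, 1.9]
gripper_width: 0.004
```

Request:
carry_out:
  plan: [-4,1,0,0,0,3,255,-4,1,0,0,0,3,255]

```text
clock: 14.4
tcp_pos: [0.5714, 0.1298, 0.0583]
tcp_rot: [3.139, -0.001, 1.579]
contact_force: [5.0, 3.0, 1.1]
gripper_width: 0.007
```

Request:
carry_out:
  plan: [-4,1,0,0,0,3,255,-4,1,0,0,0,3,255]

```text
clock: 14.57
tcp_pos: [0.5676, 0.1306, 0.0583]
tcp_rot: [3.139, -0.001, 1.632]
contact_force: [4.2, 2.1, 1.1]
gripper_width: 0.006
```

Request:
carry_out:
  plan: [-4,1,0,0,0,3,255,-4,1,0,0,0,3,255]

```text
clock: 14.73
tcp_pos: [0.5636, 0.1312, 0.0583]
tcp_rot: [3.139, -0.0, 1.684]
contact_force: [5.1, -2.2, 1.8]
gripper_width: 0.008
```

Request:
carry_out:
  plan: [-4,0,0,0,0,3,255,-4,0,0,0,0,3,255]

```text
clock: 14.9
tcp_pos: [0.5596, 0.1315, 0.0583]
tcp_rot: [3.139, -0.0, 1.736]
contact_force: [4.9, 2.0, 0.5]
gripper_width: 0.004
```

Request:
carry_out:
  plan: [-4,0,0,0,0,3,255,-4,0,0,0,0,3,255]

```text
clock: 15.07
tcp_pos: [0.5559, 0.1316, 0.0584]
tcp_rot: [3.138, -0.0, 1.789]
contact_force: [6.6, 2.1, 0.4]
gripper_width: 0.005
```

Request:
carry_out:
  plan: [-4,0,0,0,0,3,255,-4,0,0,0,0,3,255]

```text
clock: 15.23
tcp_pos: [0.5523, 0.1317, 0.0584]
tcp_rot: [3.137, -0.0, 1.841]
contact_force: [7.3, 2.7, -1.1]
gripper_width: 0.01
```

Request:
carry_out:
  plan: [-4,0,0,0,0,3,255,-4,0,0,0,0,3,255]

```text
clock: 15.4
tcp_pos: [0.5489, 0.1316, 0.0585]
tcp_rot: [3.136, 0.001, 1.893]
contact_force: [10.8, 2.1, -3.0]
gripper_width: 0.01
```

Request:
carry_out:
  plan: [-4,-1,0,0,0,3,255,-4,-1,0,0,0,3,255]

```text
clock: 15.57
tcp_pos: [0.5452, 0.1312, 0.0586]
tcp_rot: [3.135, 0.0, 1.945]
contact_force: [11.2, 6.7, -3.7]
gripper_width: 0.004
```

Request:
carry_out:
  plan: [0,0,0,0,0,0,255,0,0,0,0,0,0,255,0,0,0,0,0,0,255]

```text
clock: 15.82
tcp_pos: [0.5451, 0.1311, 0.0585]
tcp_rot: [3.136, 0.0, 1.942]
contact_force: [11.4, 6.4, -2.5]
gripper_width: 0.009
```

Run:
```python
from h import *
for n,(a,b,c,d_) in dict(scene=(310,170,460,310)).items():
    im,d=ctrl.get_image(n);cv2.imwrite(f'pics/{n}10.png',cv2.resize(im[b:d_,a:c],None,fx=4,fy=4,interpolation=cv2.INTER_CUBIC))
print([ctrl.read_state()['contact_force'].round(1)])
```

```text
[array([12. ,  6.6, -2.8])]
```

View pics/scene10.png

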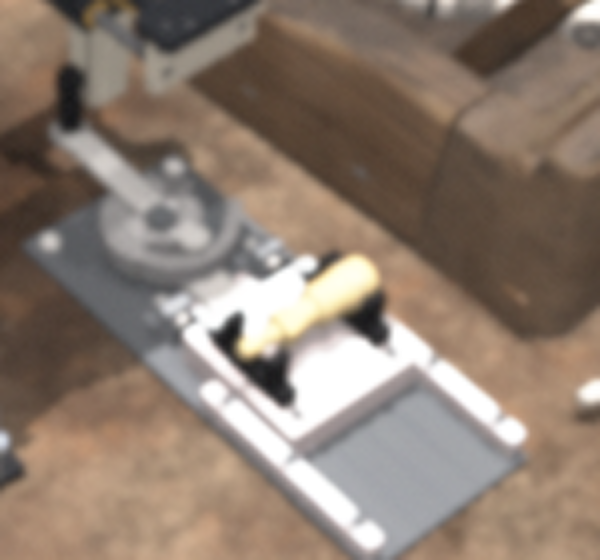

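Request:
carry_out:
  plan: [4,1,0,0,0,0,255,9,3,0,0,0,0,255,16,6,0,0,0,0,255,16,6,20,0,0,0,255,16,6,60,0,0,0,255,16,6,100,0,0,0,255,16,6,130,0,0,0,255,-24,36,150,0,0,0,255,-64,66,150,0,0,0,255,-104,96,150,0,0,0,255,-144,126,150,0,0,0,255,-184,156,150,0,0,0,255,-224,186,150,0,0,0,255,-264,216,150,0,0,0,255,-264,216,150,0,0,0,255,-264,216,150,0,0,0,255]

```text
clock: 17.2
tcp_pos: [0.2755, 0.3477, 0.2077]
tcp_rot: [-3.14, -0.0, 1.947]
contact_force: [0.6, -1.2, -0.3]
gripper_width: 0.011
```

Run:
```python
from h import *
a=1.9217;t=np.array([.5548,.0494]);r=np.array([[np.cos(a),-np.sin(a)],[np.sin(a),np.cos(a)]])
for n in('scene','top'):
    im,d=ctrl.get_image(n);cv2.imwrite(f'pics/{n}11f.png',im); np.savez(f'pics/{n}11.npz',im=im,d=d)
    a_,b,c,d_=dict(scene=(310,170,460,310),top=(250,150,410,260))[n]
    cv2.imwrite(f'pics/{n}11.png',cv2.resize(im[b:d_,a_:c],None,fx=5 if n=='top' else 4,fy=5 if n=='top' else 4,interpolation=cv2.INTER_CUBIC))
```

```text
(no output)
```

View pics/top11.png

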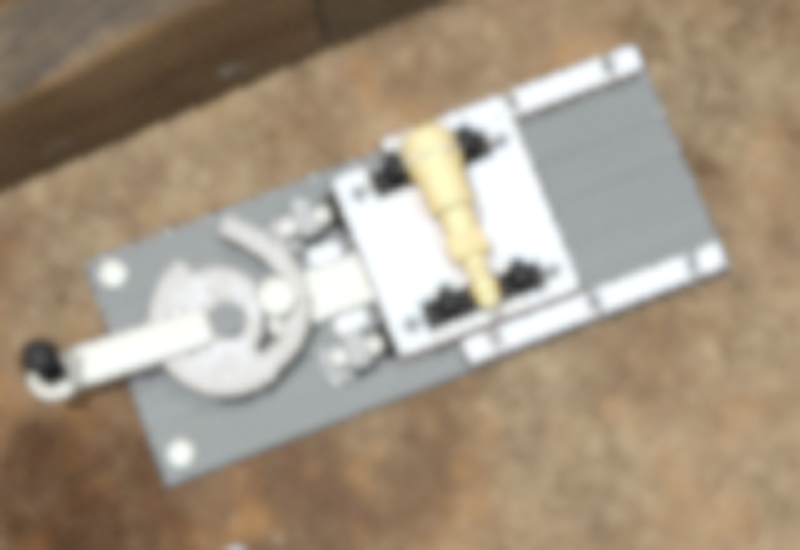

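View pics/scene11f.png

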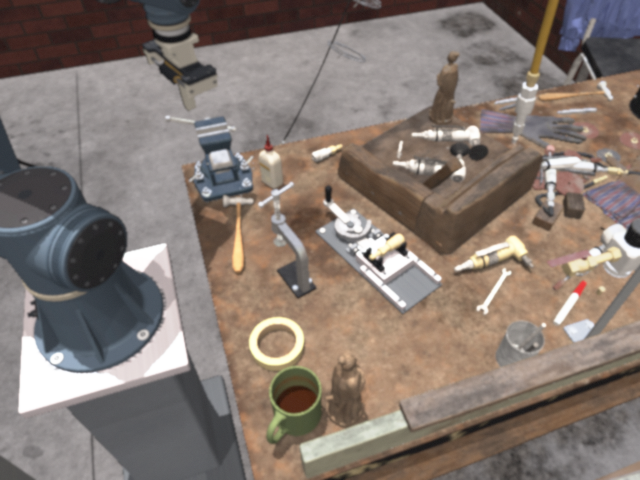

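Run:
```python
from h import *
a=1.9217;t=np.array([.5548,.0494]);r=np.array([[np.cos(a),-np.sin(a)],[np.sin(a),np.cos(a)]])
for nm,(u,v,h) in dict(pivot=(228,318,.037),post=(42,358,.087),stud=(277,297,.037)).items():
    w=(ray('top',[zt(u,v)],h)[0,:2]-t)@r;print(nm,w.round(4),'cam',np.arctan2(w[1],w[0])+1.6)
A=np.load('pics/scene0.npz')['im'].astype(int);B=np.load('pics/scene11.npz')['im'].astype(int)
for k,(a_,b,c,d) in dict(mug=(262,365,325,442),fig=(325,350,370,430),bottle=(255,132,285,190)).items(): print(k,abs(A-B)[b:d,a_:c].mean().round(2))
s=ctrl.read_state();print(s['clock'],s['contact_force'].round(1)); print(ctrl.close_job())
```

```text
pivot [-0.0014  0.0008] cam 4.218652785793825
post [ 0.0829 -0.0008] cam 1.5908882358122467
stud [-0.0263 -0.0003] cam -1.531078167305957
mug 1.04
fig 1.07
bottle 1.12
17.3 [ 0.4 -1.4  0.2]
the job is handed in; nothing more can be done
None
```

The coupler pallet is locked in its dock and the job is handed in at 17.3 s of the 72 s allowed.

- **Opening the cam:** I pushed the handle clockwise to its firm stop, where the push rose to about 20 N without the handle moving.
- **Seating the pallet:** I pushed it about 44 mm along the rails until it stopped dead at about 17 N. Pictures then showed the stud in the mouth and later hooked in the slot.
- **Closing the cam:** I turned the handle counter-clockwise in small steps. The push stayed at about 4–5 N until roughly 1.4 rad. It then climbed to about 13 N along the push direction at a cam angle of about 1.6 rad. I stopped there, backed off and moved the arm clear.

**Last checks:**
- After release, the top view put the cam at 1.59 rad and the stud 26 mm before the cam's axis, inside the required 15–33.5 mm.
- The mug, bronze figure and oil bottle look unchanged from the first picture.
- The tool force read about 1.5 N after the arm was clear, close to its noise level.

**Two limits on these checks:**
- I had no direct reading of the pallet-to-dock force. I judged it tight from the stiffness of the handle alone.
- Around 0.65 rad the push rose briefly to about 12 N, then dropped back. I took this as the slot hooking the stud, not the pallet meeting the feet, and carried on.

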